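# Hook the shelf bracket into the slotted upright and press it down until it locks

## Task

Take the steel shelf bracket with the two hooks out of its plywood rack, hang it by both hooks in the two slots of the grey upright, and press it down until the sprung catch snaps out over its top and locks it. Press firmly but gently: never ram the bracket against the upright or squash it hard onto its seat. Leave everything else on the bench where it is, and let go of the bracket.

Things in the scene. Friction and masses are not known exactly. Their poses are not given: they have to be found in the camera images.
- bracket: Steel shelf bracket, 0.3 to 0.43 kg, standing in the rack. Origin: on its vertical back face, mid-width, at the underside. +x: the way the hooks point; z up; the arm runs to -x. Back plate 30 wide (y), 4 thick, z 0 to 145, with a rib 10 thick to x -20. Arm: bar 10 thick, z 125 to 145, to x -153, end lip to x -159 and z 153; slanting brace 8 thick under it. Top flat. All mm.
- bracket_grip (a point): Where to grip the bracket's arm from above, across its y: 65 mm from the back face (x -65 mm), mid-width, halfway down the arm's 20 mm height; the arm is 10 mm thick there.
- hook_tooth (a point): Bottom end of the tooth of the bracket's upper hook (bracket x 9, z 66 mm). Two like hooks, 60 mm apart in height, 7 mm wide, stand 12 mm out of the back face: necks at z 94 to 104 and 34 to 44 mm, each with a tooth hanging 28 mm below the neck. Between back face and tooth: about 5 mm at the top, 6 mm at the tip, for the upright's 4 mm wall.
- press_point (a point): Flat top of the bracket over its rib, 20 mm before the back face (x -20, z 145 mm), 10 mm wide. The bracket locks most easily if pressed down while still held level and against the wall. Let go before it locks, it sags forward by about 2 degrees and takes more force: then press here, not farther out, where the hooks jam. Over 25 N of push or press is too rough.
- upright: Fixed grey steel slotted upright: channel 44 wide, 30 deep, 265 high on a foot plate (130 square, 8 high, 30 of it before the front). Origin: on the bench under the middle of the front face, which is x = 0 and looks to -x; hooks go in along +x. Hook in with the bracket's axes parallel to these, bracket origin at y 0 and z 78 to 82 (80 best), then lower, back face kept against the wall. All mm.
- slot_upper (a point): Centre of the upper slot, on the front face (upright z 165 mm): 10.5 mm wide (y), 46 mm high, z 142 to 188 mm, through the 4 mm wall. For the upper hook.
- slot_lower (a point): Centre of the lower slot, on the front face (upright z 105 mm): 10.5 mm wide (y), 46 mm high, z 82 to 128 mm, through the 4 mm wall. For the lower hook.
- seat (a point): Nominal top of the spring pad (upright x -8, z 66 mm) on which the bracket's underside lands. The bracket locks 6 mm lower (pad pushes up 8 N there; with friction a press of 10 to 20 N locks it) and stops hard 2.4 mm below that. Pad, stop and catch sit on one black insert, set by hand, in truth up to 8 mm higher or lower than this; that is not measured: feel it, or read the catch.
- catch (a joint): Steel spring catch: block 9 wide, 12 high, standing 8 mm out of the front wall on the centre line, underside at z 205 of the upright (up to 8 more or less). Reading: metres it is pushed in. 0 fully out; 0.008 when the bracket's back holds it flush (4 N). It snaps back out, to under 0.001, over the bracket's top once that is pressed down far enough: locked.
- caddy: Fixed plywood rack, base 200 x 165 x 12 mm, two lanes 80 mm apart (y +40 and -40 mm), a bracket standing in each: its rib between cheeks (up to z 67 mm), its arm's end in a fork (prongs up to z 147 mm). Origin: centre of the base on the bench; x along the lanes, the way the hooks point. Lift a bracket 75 mm straight up to clear it.
- plain_bracket: Aluminium bracket without hooks, with a round arm and a 46 mm wide back plate, standing in the other lane; same origin and axes as the bracket. Leave it in the rack.
- tape_roll: Cardboard tape roll, 96 mm across, 45 mm high, lying flat between rack and upright. Origin: centre of its underside. Leave alone.
- bell: Bicycle bell, steel dome 54 mm across, 31 mm high. Origin: centre of its underside. Leave alone.
- wrench: Wrench 160 mm long lying on the bench. Leave alone.
- oil_bottle: White oil bottle, 48 mm across, 120 mm high. Origin: centre of its underside. Leave alone.
- mug: Blue mug, 80 mm across, 95 mm high. Origin: centre of its underside. Leave alone.

How it is judged (in metres and radians):
On the way:
1. Both hooks are in the slots, with the back of the bracket pushing the catch in (x of bracket in the frame of upright above -0.004 m and z of bracket in the frame of upright between 0.047 and 0.086 m and value of joint catch above 0.003 m and y of bracket in the frame of upright between -0.005 and 0.005 m and angle between the x axis of bracket and the x axis of upright, either way round below 0.2 rad and angle between bracket's own z axis and vertical below 0.06 rad), for 0.1 s.
At the end, for the whole second after the job is handed in: Bracket hooked in both slots and locked: back within 4 mm of the wall, underside at z 46 to 72 mm, within 5 mm of the centre line, square within 0.2 rad, upright within 0.06 rad, catch pushed in under 2 mm, at rest; everything else within 30 mm of where it was (x of bracket in the frame of upright between -0.004 and 0.003 m and z of bracket in the frame of upright between 0.046 and 0.072 m and value of joint catch below 0.002 m and y of bracket in the frame of upright between -0.005 and 0.005 m and angle between the x axis of bracket and the x axis of upright, either way round below 0.2 rad and angle between bracket's own z axis and vertical below 0.06 rad and linear speed of bracket below 0.02 m/s); the robot touches nothing.
It fails at once if The bracket is rammed or squashed against the upright with more than 55 N (contact force between bracket and upright above 55 N).
It fails at once if The plain bracket is displaced by more than 30 mm (distance of plain_bracket from where it was at the start of the episode above 0.03 m).
It fails at once if Another thing on the bench is displaced by more than 30 mm (distance of any of tape_roll, bell, wrench, oil_bottle, mug from where it was at the start of the episode above 0.03 m).
It also fails if it takes over 61 s, if anything falls off the work surface, if the arm or the gripper's body presses on something with over 40 N, if the wrist force passes 120 N, or if a joint passes its speed limit or range.

## Robot

A 6-joint arm with a two-finger parallel gripper is mounted at the origin on the work surface. World frame = base frame: x ahead of the robot, y to its left, z up, the work surface at z = 0. Lengths are in mm, angles in rad, forces in N, time in s.
With the tool pointing down it reaches from about 300 to 950 mm from the base axis. Payload 3.1 kg.
Tool frame: the origin (TCP) lies at the very end of the fingers, on their centre line; the grasp point (between the pads) lies r.pinch_z behind it (r.pinch_z is the distance from the TCP to the grasp point, in mm); z points along the fingers, y is the direction in which the jaws open and shut (so a half turn about z gives the same grasp; the last joint's range is limited). The gripper opens to 85 mm and grips with 20 to 120 N. Pads are 22 mm wide; open, the fingers measure 114 mm over their backs; the gripper's body (76 mm by 85 mm) begins 54 mm behind the grasp point. The pads swing forward as they close: fully open they stand 13 mm farther back than shut.
Start: joints at [1.118, 0.308, 1.634, -0, 1.2, -0.07], TCP at [233.475, 579.76, 231.272] pointing down, gripper open.
Joint ranges: [-3.06, 3.06], [-0.79, 1.96], [0.05, 2.63], [-1.19, 4.34], [0.05, 2.64], [-2.94, 2.94]. Speed limits (rad/s): [2.79, 2.79, 3.14, 3.14, 3.14, 3.14].

## Interface

Orientations are given as a unit quaternion [w, x, y, z].
In Python, from bench import r gives the robot as it stands. The module is installed in compiled form; this text tells all that it offers.
- The arm moves only by the shell command python3 -m handwheel 'ROWS' [OPENING]. ROWS is JSON, one flat list of numbers, 4 for each row, row after row: the shift along the world's x, y, z in units of 25 mm (1.0 is 25 mm), then the turn about the world's z in units of 5 degrees (1.0 is 5 degrees). A call has 1 to 8 rows; each row is the pose to reach, as a shift and turn from the pose commanded when the call began; what a row does not reach only later rows make up. A row lasts 1/12 s, in which the tool goes at most 41.7 mm and 7.16 degrees, less where a joint would pass 70% of its speed; a pose out of reach is approached as far as the arm can. A call with a gripper value outside its range is refused whole. OPENING is the finger opening in mm, from 0 to 85.4, set as the call begins (- or left out, the last holds). The fingers move at their own pace and stop on an object; the grip force is fixed at half the most. Time passes only in rows, so rows that repeat a pose let the fingers close. It gives the time, the measured TCP pose, the force and the opening at its end, in the units of the state.
- r.observe(): the state, without advancing time (a new reading comes with each control period).
- r.snapshot(name): name is "scene" or "top" or "wrist"; returns the picture (420x560x3 uint8, red, green, blue); there is no depth.
- r.camera_params(name): a dict with "camera_matrix" (3x3 intrinsics, pixels), "k1" (the pictures are not rectified: a ray, as slopes to the right and down, at radius r is drawn at 1 + k1 r^2 times it, then the intrinsics apply), "R" (3x3) and "t" (3): a world point X has camera coordinates R X + t. Camera axes: x right, y down, z forward; pixel columns grow to the right and rows downward; lengths in mm; the calibration is good to about 2 mm. A picture is of the moment at which its call begins: read the wrist's pose just before it. camera_params takes no time and is no camera call; for the wrist camera it gives the pose at the moment of the call.
- r.hand_in(): hands the job in, once; it reports no verdict.
The state is a dict: "t": time; "joint_pos": joint angles; "qd": joint speeds; "effort": joint torques, N m; "eef_pos": TCP position; "tcp_rot": TCP orientation; "force": force on the tool from outside, world axes, zero at the start; "ft_torque": the same for the moment, N m; "width": finger opening in mm.
Only numpy, scipy, OpenCV 4.12 (cv2) and the standard library are available. Lean on these libraries where they do the work, as an engineer would, in place of code of your own. Each camera call takes 0.05 s, during which the arm holds its last target. There are 200 camera calls.

## Working session

There is one attempt and no reset: what is moved stays moved. The work goes in short steps, Python scripts to look and compute and a shell command to move; the robot and the scene stay as the last step left them, time stands still between calls to the robot, and variables do not carry over. Pictures are saved under pics/ and viewed, about 8 in all and at most 12, crops included, and the job is handed in when it is done.

```bash
mkdir -p pics; cat > h.py <<'E'
import numpy as np, cv2
from bench import r
def snap(n,f):
    im=r.snapshot(n); cv2.imwrite('pics/'+f,im[:,:,::-1].copy()); return im
def ray(P,u,v):
    K=np.array(P["camera_matrix"],float);k=P["k1"]
    p=cv2.undistortPoints(np.array([[[u,v]]],float),K,np.array([k,0,0,0.]))[0,0]
    R=np.array(P["R"]);t=np.array(P["t"]).ravel()
    return -R.T@t, R.T@np.array([p[0],p[1],1.])
def onz(P,u,v,z):
    c,d=ray(P,u,v); return c+d*(z-c[2])/d[2]
def two(P1,a,P2,b):
    c1,d1=ray(P1,*a);c2,d2=ray(P2,*b)
    s=np.linalg.lstsq(np.stack([d1,-d2],1),c2-c1,rcond=None)[0]
    p,q=c1+s[0]*d1,c2+s[1]*d2
    return (p+q)/2,np.linalg.norm(p-q)
def proj(P,X):
    R=np.array(P["R"],float);t=np.array(P["t"],float)
    return cv2.projectPoints(np.array(X,float).reshape(-1,1,3),cv2.Rodrigues(R)[0],t,np.array(P["camera_matrix"],float),np.array([P["k1"],0,0,0.]))[0][:,0]
E
python3 - <<'E'
from h import *
np.set_printoptions(precision=3,suppress=True)
s=snap('scene','scene.png');t=snap('top','top.png')
for n in('scene','top'):
    P=r.camera_params(n);print(n,P)
print(r.observe(),r.pinch_z)
E
```

```text
scene {'camera_matrix': array([[461.818,   0.   , 278.512],
       [  0.   , 461.818, 210.679],
       [  0.   ,   0.   ,   1.   ]]), 'k1': -0.025109537271421054, 'R': array([[ 0.817,  0.576,  0.005],
       [ 0.449, -0.632, -0.632],
       [-0.361,  0.518, -0.775]]), 't': array([-479.701, -128.168, 1304.774])}
top {'camera_matrix': array([[422.341,   0.   , 280.086],
       [  0.   , 422.341, 210.124],
       [  0.   ,   0.   ,   1.   ]]), 'k1': -0.01429965103791538, 'R': array([[-0.005, -1.   , -0.001],
       [-0.995,  0.005, -0.101],
       [ 0.101,  0.001, -0.995]]), 't': array([  64.886,  572.691, 1018.71 ])}
{'t': 0.1, 'joint_pos': array([ 1.118,  0.309,  1.635,  0.   ,  1.2  , -0.07 ]), 'qd': array([-0.001,  0.001, -0.004,  0.001,  0.001, -0.001]), 'effort': array([  0.   , -41.641, -27.765,   0.   ,   0.004,  -0.   ]), 'eef_pos': array([233.136, 579.091, 230.184]), 'tcp_rot': array([-0.   ,  0.19 ,  0.982, -0.001]), 'force': array([ 0.215,  0.296, -0.968]), 'ft_torque': array([-0.014,  0.024,  0.016]), 'width': 85.37862531726931} 18.700000000000003
```

View pics/scene.png

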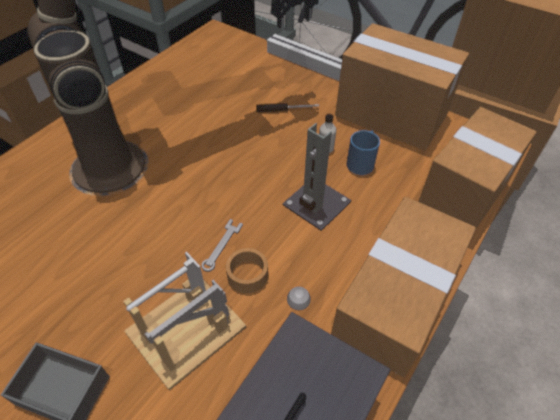

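View pics/top.png

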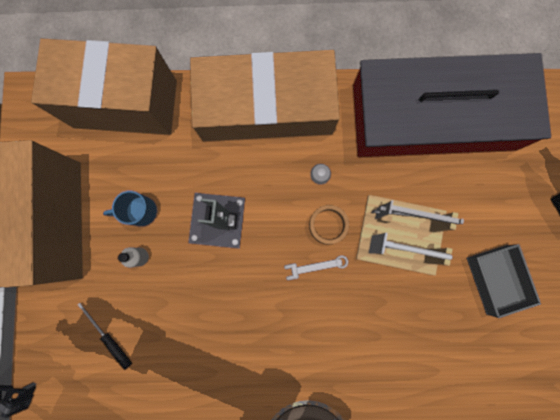

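The wooden rack is at top-picture (405,235), the upright at (217,220), the tape roll at (328,225), and the bell at (320,173). The hooks point left, which is +y.

```bash
python3 - <<'E'
from h import *
np.set_printoptions(precision=1,suppress=True)
t=cv2.imread('pics/top.png');s=cv2.imread('pics/scene.png')
R=lambda im:cv2.resize(im,(400,300),interpolation=cv2.INTER_CUBIC)
m=np.vstack([np.hstack([R(t[190:280,350:470]),R(t[185:254,172:264])]),np.hstack([R(s[250:385,110:290]),R(s[110:230,250:410])])])
cv2.imwrite('pics/m1.png',m)
P=r.camera_params('top')
for n,u,v,z in [('rackc',405,235,12),('foot1',198,193,8),('foot2',245,199,8),('foot3',239,247,8),('foot4',190,240,8),('bell',320,173,25),('tape',328,225,45),('mug',133,208,95)]: print(n,onz(P,u,v,z))
E
```

```text
rackc [ 510.5 -250.8   12. ]
foot1 [619.9 270.8   8. ]
foot2 [603.9 151.2   8. ]
foot3 [482.6 165.8   8. ]
foot4 [500.6 289.2   8. ]
bell [666.7 -38.5  25. ]
tape [534.4 -54.2  45. ]
mug [572.9 404.8  95. ]
```

View pics/m1.png

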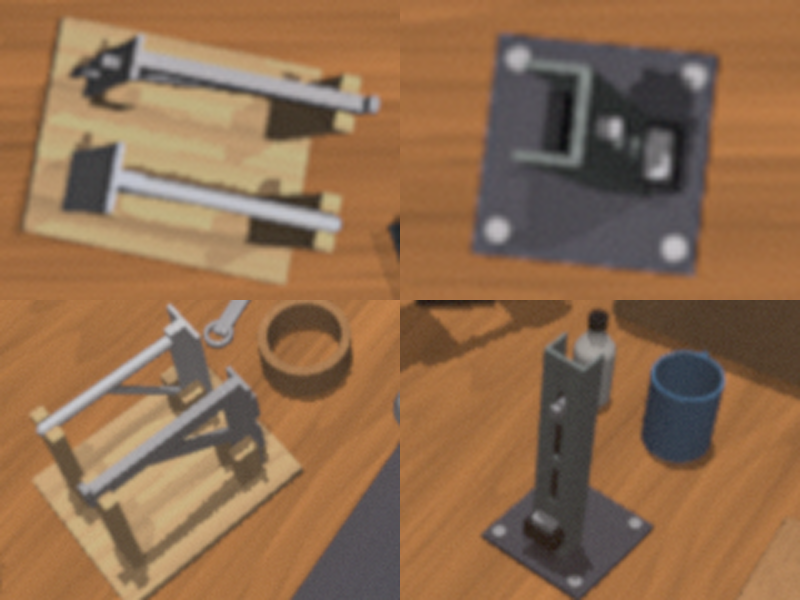

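The top-left crop shows the hooked bracket in the +x lane. Its lip is at top pixel (463,221) and its hooks are near (378,211). The upright's front, with the catch and insert, faces -y. Next I work out the poses and aim above the bracket.

```bash
python3 - <<'E'
from h import *
np.set_printoptions(precision=1,suppress=True)
P=r.camera_params('top')
f=[(195,193),(245.1,198.1),(239.8,247.6),(188.8,243)]
F=np.array([onz(P,u,v,8)[:2] for u,v in f]);print(F,F.mean(0))
d=(F[0]-F[1]+F[3]-F[2]);print('upright yaw',np.degrees(np.arctan2(d[1],d[0])))
# arm: lip centre and back plate top mid, at z~157
M=lambda x,y:(350+x/3.333,190+y/3.333)
a=onz(P,*M(374,104),160);b=onz(P,*M(150,65),157);print(a,b,np.degrees(np.arctan2(*(b-a)[[1,0]])),np.linalg.norm(b-a))
rk=[onz(P,*M(*p),12)[:2] for p in [(62,17),(22,230),(287,283)]]
print(rk,[np.degrees(np.arctan2(*(q)[::-1])) for q in (rk[0]-rk[1],rk[1]-rk[2])])
o=r.observe();print(o['eef_pos'])
W=r.camera_params('wrist');R=np.array(W['R']);print(-R.T@np.array(W['t']).ravel(),R)
E
```

```text
[[619.9 278.4]
 [606.2 150.9]
 [481.1 163.8]
 [493.1 292.1]] [550.1 221.3]
upright yaw 84.25339884433652
[ 533.7 -332.5  160. ] [ 560.2 -188.1  157. ] 79.60915389076851 146.8503415397
[array([ 611.9, -162. ]), array([ 451.3, -127.9]), array([ 410.9, -325. ])] [np.float64(-11.969016920124067), np.float64(78.42192575245484)]
[233.1 579.1 230.2]
[165.3 605.4 373.6] [[ 0.4  0.9 -0. ]
 [ 0.9 -0.4  0.3]
 [ 0.3 -0.1 -1. ]]
```

```bash
python3 -m handwheel '[4.2,-11,2.8,-5.3,4.2,-11,2.8,-5.3,4.2,-11,2.8,-5.3,4.2,-11,2.8,-5.3,4.2,-11,2.8,-5.3,4.2,-11,2.8,-5.3,4.2,-11,2.8,-5.3,4.2,-11,2.8,-5.3]' 40
python3 -m handwheel '[4.2,-11,0,-5.3,4.2,-11,0,-5.3,4.2,-11,0,-5.3,4.2,-11,0,-5.3,4.2,-11,0,-5.3,4.2,-11,0,-5.3,4.2,-11,0,-5.3,4.2,-11,0,-5.3]'
python3 -m handwheel '[4.2,-11,0,-5.3,4.2,-11,0,-5.3,4.2,-11,0,-5.3,4.2,-11,0,-5.3,4.2,-11,0,-5.3,4.2,-11,0,-5.3,4.2,-11,0,-5.3,4.2,-11,0,-5.3]'
```

```text
t: 0.77
eef_pos: [340.0, 300.7, 302.5]
tcp_rot: [0.002, 0.412, 0.911, -0.0]
force: [0.3, 0.4, -0.6]
width: 39.8
t: 1.43
eef_pos: [445.4, 24.1, 301.1]
tcp_rot: [0.002, 0.611, 0.792, -0.001]
force: [0.2, 0.8, -0.8]
width: 40.1
t: 2.1
eef_pos: [550.3, -250.9, 299.8]
tcp_rot: [0.001, 0.775, 0.631, -0.001]
force: [-0.5, 0.2, -0.3]
width: 40.1
```

```bash
cat > jaw.py <<'E'
from h import *
def state():
    o=r.observe();w,x,y,z=o['tcp_rot'];ya=np.degrees(np.arctan2(1-2*(x*x+z*z),2*(x*y-w*z)))
    print('t',o['t'],'eef',o['eef_pos'],'jawdeg %.2f'%ya,'F',o['force'],'w %.1f'%o['width']);return o
E
python3 -m handwheel '[0,0,0,0,0,0,0,0]'
python3 - <<'E'
from jaw import *
import pickle
np.set_printoptions(precision=2,suppress=True)
state();P=r.camera_params('wrist');im=snap('wrist','w1.png');pickle.dump(P,open('w1.pkl','wb'))
big=cv2.resize(im[:,:,::-1],(800,600),interpolation=cv2.INTER_CUBIC);cv2.imwrite('pics/w1b.png',big)
E
```

```text
t: 2.27
eef_pos: [548.2, -244.2, 300.1]
tcp_rot: [-0.001, 0.774, 0.633, -0.0]
force: [-0.4, 0.5, 0.3]
width: 40.2
t 2.2667 eef [ 548.19 -244.16  300.14] jawdeg -11.45 F [-0.4   0.48  0.31] w 40.2
```

View pics/w1b.png

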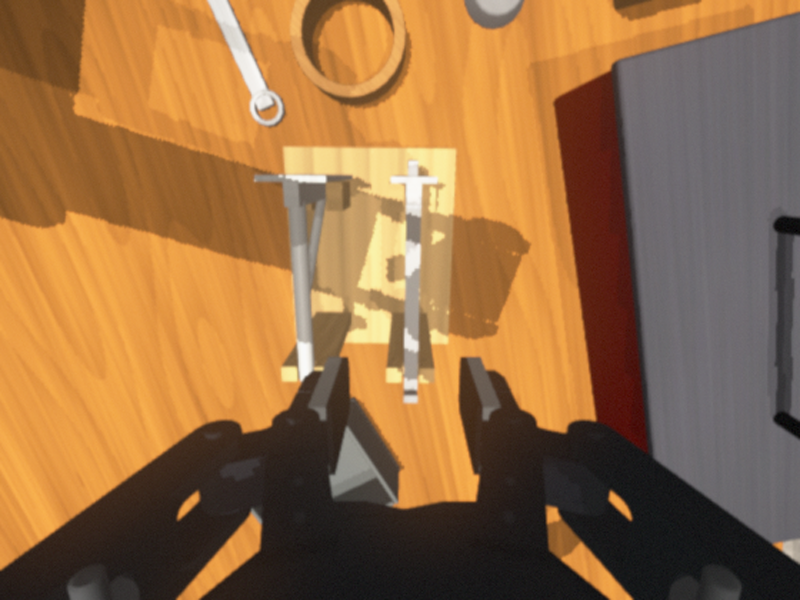

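The wrist view shows the bracket arm from the plate (391–437,180) to the lip (411,397), with the fingers to either side. Next I turn this into a pose, checking the height against the known 30 mm plate width.

```bash
python3 - <<'E'
from jaw import *
import pickle
np.set_printoptions(precision=1,suppress=True)
P=pickle.load(open('w1.pkl','rb'));g=lambda x,y,z:onz(P,x/1.42857,y/1.42857,z)
im=cv2.imread('pics/w1.png')
# refine arm edges: bright/contrast profile across some rows
for z in (150,157,165):
    l,rr=g(391,180,z),g(437,180,z);b=g(413.5,176,z);e=g(411,402,z+8)
    d=b-e
    print(z,'plate w',np.linalg.norm(l-rr),'len',np.linalg.norm(d[:2]),'yaw',np.degrees(np.arctan2(d[1],d[0])),'back',b,'end',e)
d=np.array([np.cos(np.radians(78.5)),np.sin(np.radians(78.5))])
rk=[g(*p,12) for p in((284,148),(456,150),(447,343))];print('rack',rk)
for a,b in((0,1),(2,1)):
    q=rk[b]-rk[a];print(np.degrees(np.arctan2(q[1],q[0])),np.linalg.norm(q))
E
```

```text
150 plate w 30.51131785582451 len 163.47781208825572 yaw 78.18845671898512 back [ 567.5 -178.   150. ] end [ 534. -338.  158.]
157 plate w 29.78401555723718 len 159.47009717930732 yaw 78.18707948157468 back [ 567.4 -177.9  157. ] end [ 534.7 -334.   165. ]
165 plate w 28.95281293028023 len 154.88985168816174 yaw 78.18541822538972 back [ 567.2 -177.8  165. ] end [ 535.5 -329.4  173. ]
rack [array([ 453.5, -129.9,   12. ]), array([ 614.3, -164.4,   12. ]), array([ 572. , -358.5,   12. ])]
-12.109008075596543 164.46427332135704
77.7057911278676 198.72930822682417
```

```bash
python3 -m handwheel '[0.23,0.1,-1,-0.1,0.23,0.1,-2,-0.1,0.23,0.1,-3.2,-0.1,0.23,0.1,-4.4,-0.1,0.23,0.1,-5.4,-0.1,0.23,0.1,-5.4,-0.1]' 40
python3 - <<'E'
from jaw import *
import pickle
np.set_printoptions(precision=2,suppress=True)
state();P=r.camera_params('wrist');im=snap('wrist','w2.png');pickle.dump(P,open('w2.pkl','wb'))
cv2.imwrite('pics/w2b.png',cv2.resize(im[:,:,::-1],(800,600),interpolation=cv2.INTER_CUBIC))
E
```

```text
t: 2.82
eef_pos: [549.7, -238.2, 160.3]
tcp_rot: [-0.006, 0.776, 0.631, -0.002]
force: [-0.6, 0.1, -1.0]
width: 40.0
t 2.8167 eef [ 549.68 -238.19  160.35] jawdeg -11.80 F [-0.64  0.07 -1.04] w 40.0
```

View pics/w2b.png

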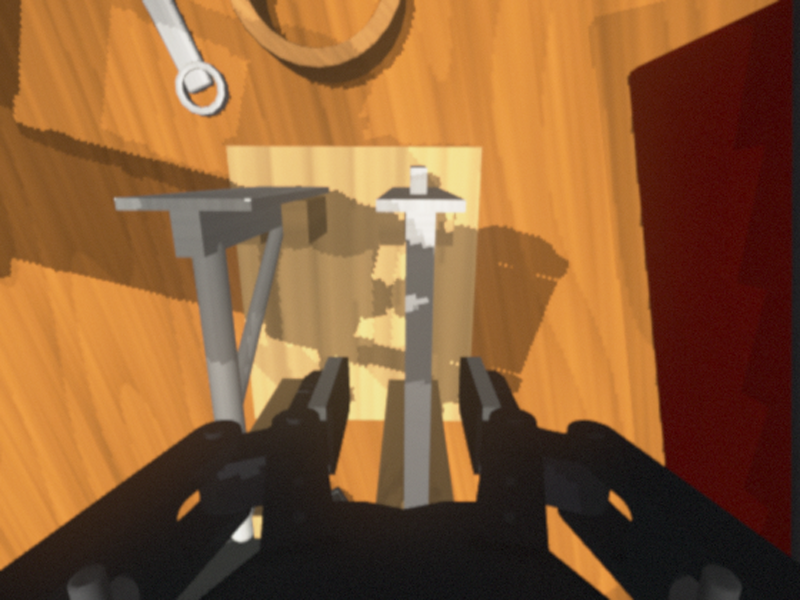

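Picture 5: the arm (406–434 wide at y=300) lies about 14 px to the right of the finger midline, because the tool has not yet settled or is offset. The plate top back edge is at y≈198, x 377–465.

```bash
python3 -m handwheel '[0,0,0,0,0,0,0,0]'; python3 - <<'E'
from jaw import *
import pickle
np.set_printoptions(precision=2,suppress=True)
P=pickle.load(open('w2.pkl','rb'));g=lambda x,y,z:onz(P,x/1.42857,y/1.42857,z)
l,q=g(377,198,157),g(465,198,157);print('plate',np.linalg.norm(l-q),(l+q)/2,np.degrees(np.arctan2(*(q-l)[[1,0]])))
a=g(420,300,157);b=g(417.5,450,157);print('arm',a,b,np.degrees(np.arctan2(*(a-b)[[1,0]])))
o=state()
# predicted finger mid pixel in w2: TCP
print(proj(P,[[549.68,-238.19,160.35],[549.68,-238.19,179]])*1.42857)
E
```

```text
t: 3.03
eef_pos: [555.9, -242.7, 169.0]
tcp_rot: [0.002, 0.776, 0.63, 0.001]
force: [1.1, -0.5, 1.1]
width: 40.1
plate 29.541310247849516 [ 567.86 -177.71  157.  ] -11.787474860118062
arm [ 560.61 -212.72  157.  ] [ 547.41 -274.15  157.  ] 77.88005367290721
t 3.0333 eef [ 555.91 -242.72  169.02] jawdeg -11.87 F [ 1.13 -0.46  1.05] w 40.1
[[404.64 372.86]
 [404.08 398.41]]
```

```bash
python3 -m handwheel '[0,0,-0.8,0,0,0,-1.5,0,0,0,-1.5,0,0,0,-1.5,0,0,0,-1.5,0]'
```

```text
t: 3.45
eef_pos: [555.6, -243.4, 131.0]
tcp_rot: [0.002, 0.777, 0.63, 0.001]
force: [-0.4, 0.1, 0.7]
width: 39.9
```

```bash
python3 -m handwheel '[-0.05,0.08,-0.1,0,-0.05,0.08,-0.1,0,-0.05,0.08,-0.1,0]'; python3 -m handwheel '[0,0,0,0,0,0,0,0,0,0,0,0,0,0,0,0,0,0,0,0,0,0,0,0,0,0,0,0,0,0,0,0]' 0
```

```text
t: 3.7
eef_pos: [553.3, -240.9, 127.1]
tcp_rot: [0.001, 0.777, 0.63, 0.0]
force: [-0.1, 0.4, 0.2]
width: 39.8
t: 4.37
eef_pos: [553.4, -241.0, 126.7]
tcp_rot: [0.001, 0.777, 0.63, 0.0]
force: [0.5, -0.2, 1.0]
width: 9.0
```

```bash
python3 -m handwheel '[0,0,0.3,0,0,0,0.9,0,0,0,1.6,0,0,0,2.3,0,0,0,3.0,0,0,0,3.5,0,0,0,3.6,0,0,0,3.6,0]'; python3 -m handwheel '[0,0,0,0,0,0,0,0,0,0,0,0]'; python3 - <<'E'
from jaw import *
import pickle
np.set_printoptions(precision=2,suppress=True)
o=state();print(o['ft_torque']);P=r.camera_params('wrist');im=snap('wrist','w3.png');pickle.dump(P,open('w3.pkl','wb'))
cv2.imwrite('pics/w3b.png',cv2.resize(im[:,:,::-1],(800,600),interpolation=cv2.INTER_CUBIC))
E
```

```text
t: 5.03
eef_pos: [553.0, -240.8, 216.9]
tcp_rot: [0.0, 0.777, 0.63, 0.0]
force: [0.4, 0.1, -3.2]
width: 8.7
t: 5.28
eef_pos: [551.9, -240.2, 214.6]
tcp_rot: [-0.001, 0.777, 0.63, -0.001]
force: [-0.3, -0.1, -3.4]
width: 9.2
t 5.2833 eef [ 551.92 -240.23  214.56] jawdeg -11.93 F [-0.34 -0.09 -3.43] w 9.2
[-0.06 -0.08 -0.03]
```

View pics/w3b.png

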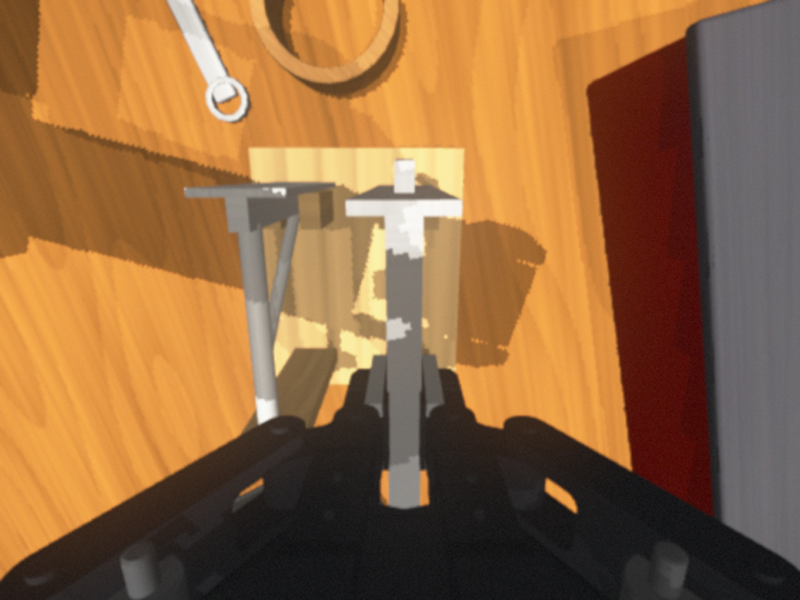

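Picture 6: the bracket is held straight, with its plate at 347–462 and y≈200, clear of the rack. It weighs 3.4 N. Next I carry it to about 70 mm in front of the upright.

```bash
python3 -m handwheel '[0,0.4,0,0,-0.1,1.2,0,0.2,-0.2,2.2,0,0.4,-0.3,3.3,0,0.6,-0.4,4.4,0,0.8,-0.5,5.5,0,1.0,-0.6,6.6,0,1.2,-0.6,7.5,0,1.2]';  python3 -m handwheel '[-0.1,0.9,0,0,-0.2,1.8,0,0,-0.2,2.7,0,0,-0.2,3.5,0,0,-0.2,4.0,0,0,-0.2,4.2,0,0,-0.2,4.2,0,0,-0.2,4.2,0,0]'; python3 -m handwheel '[0,0,0,0,0,0,0,0,0,0,0,0]'; python3 - <<'E'
from jaw import *
import pickle
np.set_printoptions(precision=2,suppress=True)
P=pickle.load(open('w3.pkl','rb'));g=lambda x,y,z:onz(P,x/1.42857,y/1.42857,z)
for z in (240,245,250):
    l,q=g(347,200,z),g(462,200,z);m=g(404.5,200,z)-[551.92,-240.23,0];c,s=np.cos(np.radians(78)),np.sin(np.radians(78))
    print(z,np.linalg.norm(l-q),'along',m[0]*c+m[1]*s,'across',-m[0]*s+m[1]*c,np.degrees(np.arctan2(*(q-l)[[1,0]])))
o=state();P=r.camera_params('wrist');im=snap('wrist','w4.png');pickle.dump(P,open('w4.pkl','wb'))
snap('top','t4.png')
cv2.imwrite('pics/w4b.png',cv2.resize(im[:,:,::-1],(800,600),interpolation=cv2.INTER_CUBIC))
E
```

```text
t: 6.0
eef_pos: [536.7, -50.5, 215.8]
tcp_rot: [-0.001, 0.742, 0.67, -0.0]
force: [-0.5, -0.2, -3.3]
width: 9.0
t: 6.67
eef_pos: [532.9, 51.4, 216.2]
tcp_rot: [0.0, 0.743, 0.67, -0.0]
force: [-0.7, -0.3, -3.6]
width: 9.1
t: 6.92
eef_pos: [533.0, 50.8, 216.2]
tcp_rot: [0.0, 0.743, 0.669, -0.0]
force: [-0.3, -0.3, -3.6]
width: 8.8
240 31.059732752516485 along 64.07757901842268 across 0.07297222694522354 -11.942510823480907
245 29.743790705465198 along 64.39107984470309 across 0.0656195590049613 -11.942510823480859
250 28.427848658413918 along 64.7045806709835 across 0.058266891064587156 -11.94251082348092
t 6.9167 eef [533.05  50.83 216.24] jawdeg -6.01 F [-0.33 -0.28 -3.63] w 8.8
```

View pics/w4b.png

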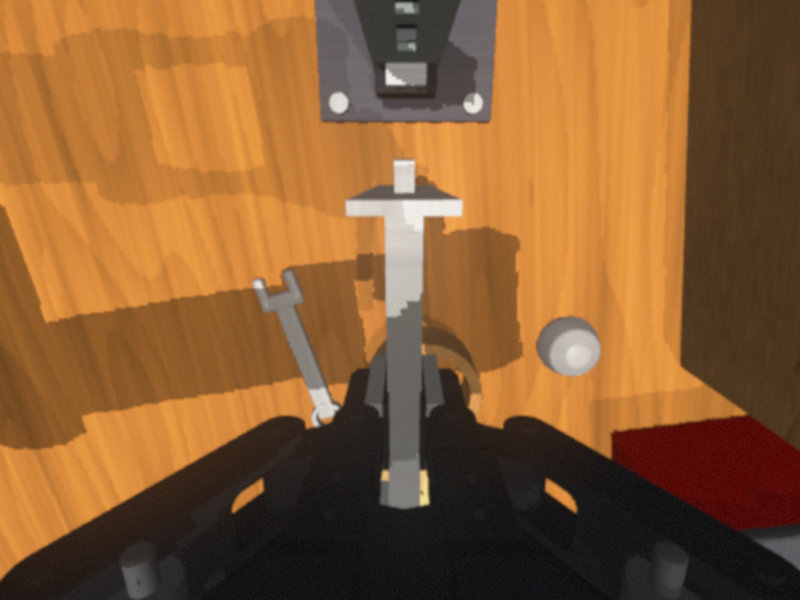

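Picture 7: the upright's foot front edge runs from (321,122) to (491,122), with the bolts at (339,103) and (473,103). The catch, slots and insert are in the column near x≈406. The plate is at 347–462.

```bash
python3 - <<'E'
from jaw import *
import pickle
np.set_printoptions(precision=2,suppress=True)
P=pickle.load(open('w4.pkl','rb'));k=1.42857;T=np.array([533.05,50.83])
# subpixel corner refine
im=cv2.imread('pics/w4.png',0)
c=np.array([[[321/k,122/k]],[[491/k,122/k]]],np.float32);cv2.cornerSubPix(im,c,(4,4),(-1,-1),(3,50,.01));c=c[:,0]
print(c*k)
A,B=[onz(P,*p,8) for p in c];e=B-A;yaw=np.degrees(np.arctan2(e[1],e[0]))+90;print('edge',A,B,np.linalg.norm(e),'yaw',yaw)
b1,b2=onz(P,339/k,103/k,9),onz(P,473.5/k,103/k,9);print('bolts',b1,b2,np.degrees(np.arctan2(*(b2-b1)[[1,0]]))+90)
y=np.radians(yaw);d=np.array([np.cos(y),np.sin(y)]);n=np.array([-d[1],d[0]])
O=(A+B)[:2]/2+30*d;print('origin',O,'along',(O-T)@d-64.4,'across',(O-T)@n)
O2=(b1+b2)[:2]/2;print('bolt mid across',(O2-T)@n)
print('catch col across', [(onz(P,406/k,v/k,z)[:2]-T)@n for v,z in((8,217),(73,74))])
E
```

```text
[[320.54 121.25]
 [488.53 122.4 ]]
edge [480.56 165.06   8.  ] [608.34 150.72   8.  ] 128.58660608150117 yaw 83.60043952562603
bolts [496.64 176.1    9.  ] [597.53 165.43   9.  ] 83.96485470585755
origin [547.8 187.7] along 73.26309141581578 across 0.6021380547549029
bolt mid across -0.5791978121482284
catch col across [np.float64(0.5620640610919097), np.float64(-0.025569345239494723)]
```

```bash
python3 -m handwheel '[0.02,0.2,-0.2,0,0.06,0.6,-0.5,0,0.1,1.0,-0.8,0,0.14,1.4,-0.85,0,0.17,1.6,-0.85,0,0.17,1.6,-0.85,0,0.17,1.6,-0.85,0]'; python3 - <<'E'
from jaw import *
import pickle
np.set_printoptions(precision=2,suppress=True)
o=state();P=r.camera_params('wrist');im=snap('wrist','w5.png');pickle.dump((o['eef_pos'],P),open('w5.pkl','wb'))
s=snap('scene','s5.png')
a=cv2.resize(im[:170,180:380,::-1],(400,340),interpolation=cv2.INTER_CUBIC);b=cv2.resize(s[100:240,220:380,::-1],(400,350),interpolation=cv2.INTER_CUBIC)
m=np.zeros((350,800,3),np.uint8);m[:340,:400]=a;m[:,400:]=b;cv2.imwrite('pics/m5.png',m)
E
```

```text
t: 7.6
eef_pos: [537.4, 92.4, 195.1]
tcp_rot: [0.0, 0.742, 0.67, -0.0]
force: [0.7, -0.4, -3.5]
width: 8.9
t 7.6 eef [537.39  92.44 195.06] jawdeg -5.84 F [ 0.73 -0.42 -3.54] w 8.9
```

View pics/m5.png

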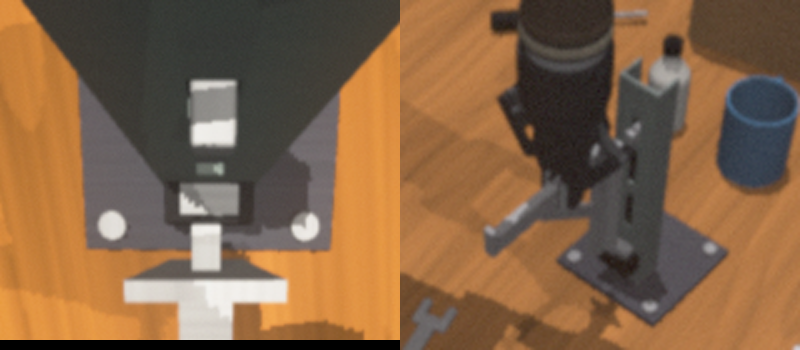

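Picture 8, wrist crop: hook neck mid x≈206.5, plate mid 206, catch 190–237, slot glimpse mid 210.5, insert 165–254 (mid 209.5), foot front edge y≈250. The upright's column appears slightly to the right.

```bash
python3 - <<'E'
from jaw import *
import pickle
np.set_printoptions(precision=2,suppress=True)
E0,P=pickle.load(open('w5.pkl','rb'));T=np.array(E0[:2])
y=np.radians(84);d=np.array([np.cos(y),np.sin(y)]);n=np.array([-d[1],d[0]])
g=lambda x,yy,z:onz(P,180+x/2,yy/2,z)
f=lambda nm,x,yy,z:print(nm,z,'along %.1f across %.2f'%(((g(x,yy,z)[:2]-T)@d),(g(x,yy,z)[:2]-T)@n))
for z in(222,225,228): f('plate',206,280,z)
w=np.linalg.norm(g(125,281,225)-g(287,281,225));print('platew',w)
f('hookneck',206.5,225,184)
for z in(205,217):
  f('catchtop',213.5,80,z);f('catchfrontL',190,110,z);f('catchfrontR',237,110,z)
f('seatL',180,200,72);f('seatR',240,200,72);f('insL',165,205,60);f('insR',254,205,60)
f('footL',87,249,8);f('footR',331,250,8);f('bolt1',112,225,9);f('bolt2',306,227,9)
print(P['R'],P['camera_matrix'][0])
# catch underside/top height via plane of wall: points on column with along = wall
E
```

```text
plate 222 along 64.3 across 0.46
plate 225 along 64.4 across 0.46
plate 228 along 64.6 across 0.47
platew 30.063385036826663
hookneck 184 along 75.0 across 0.32
catchtop 205 along 102.1 across -0.95
catchfrontL 205 along 96.7 across 3.76
catchfrontR 205 along 96.7 across -5.73
catchtop 217 along 99.4 across -0.81
catchfrontL 217 along 94.4 across 3.48
catchfrontR 217 along 94.5 across -5.16
seatL 72 along 87.4 across 11.26
seatR 72 along 87.5 across -13.93
insL 60 along 86.1 across 18.36
insR 60 along 86.2 across -20.78
footL 8 along 66.5 across 63.58
footR 8 along 66.4 across -66.38
bolt1 9 along 78.7 across 49.60
bolt2 9 along 78.0 across -52.31
[[ 0.99 -0.1  -0.  ]
 [-0.1  -0.95  0.29]
 [-0.03 -0.29 -0.96]] [298.55   0.   282.6 ]
```

```bash
python3 -m handwheel '[0.06,0.15,0,0,0.1,0.35,0,0,0.12,0.5,0,0,0.12,0.5,0,0,0.12,0.5,0,0]'; python3 -m handwheel '[0.01,0.1,0,0,0.02,0.2,0,0,0.03,0.3,0,0,0.04,0.4,0,0,0.04,0.45,0,0,0.04,0.45,0,0]'
```

```text
t: 8.12
eef_pos: [540.3, 104.5, 195.1]
tcp_rot: [0.0, 0.743, 0.67, -0.0]
force: [0.5, -0.4, -3.6]
width: 9.2
t: 8.62
eef_pos: [541.2, 115.9, 195.0]
tcp_rot: [-0.0, 0.743, 0.67, 0.0]
force: [-0.5, 1.0, -3.7]
width: 9.0
```

```bash
python3 -m handwheel '[0.01,0.06,0,0,0.02,0.12,0,0,0.02,0.18,0,0,0.02,0.2,0,0,0.02,0.2,0,0]'; python3 - <<'E'
from jaw import *
state()
E
```

```text
t: 9.03
eef_pos: [541.7, 120.1, 195.0]
tcp_rot: [0.0, 0.743, 0.67, -0.0]
force: [-0.8, -2.6, -2.6]
width: 9.2
t 9.0333 eef [541.71558357 120.11756634 194.9960801 ] jawdeg -5.93 F [-0.81190374 -2.6372412  -2.62894121] w 9.2
```

```bash
python3 -m handwheel '[0.01,0.05,0,0,0.01,0.1,0,0,0.01,0.1,0,0,0.01,0.1,0,0]';python3 -m handwheel '[0,0.03,0,0,0,0.06,0,0,0,0.06,0,0,0,0.06,0,0]';
```

```text
t: 9.37
eef_pos: [542.0, 122.8, 195.0]
tcp_rot: [0.0, 0.743, 0.67, -0.0]
force: [-0.1, -3.8, -3.4]
width: 8.9
t: 9.7
eef_pos: [542.1, 124.4, 195.0]
tcp_rot: [0.0, 0.743, 0.67, -0.0]
force: [-0.3, -4.7, -2.8]
width: 9.4
```

```bash
python3 -m handwheel '[0,0.03,0,0,0,0.04,0,0,0,0.04,0,0]'; python3 -m handwheel '[0,0.03,0,0,0,0.04,0,0,0,0.04,0,0]'
```

```text
t: 9.95
eef_pos: [542.0, 124.4, 195.1]
tcp_rot: [0.001, 0.743, 0.67, -0.001]
force: [-0.4, -6.6, -2.5]
width: 9.1
t: 10.2
eef_pos: [542.0, 124.4, 195.1]
tcp_rot: [0.001, 0.743, 0.67, -0.001]
force: [-0.2, -10.0, -3.2]
width: 8.9
```

```bash
python3 -m handwheel '[0,-0.03,-0.05,0,0,-0.03,-0.1,0,0,-0.03,-0.15,0,0,-0.03,-0.2,0,0,-0.03,-0.2,0]'; python3 -m handwheel '[0,0,-0.05,0,0,0,-0.1,0,0,0,-0.1,0]'
```

```text
t: 10.62
eef_pos: [542.5, 124.4, 190.9]
tcp_rot: [0.001, 0.743, 0.67, -0.0]
force: [-1.1, -6.2, 0.4]
width: 9.1
t: 10.87
eef_pos: [542.6, 124.4, 188.5]
tcp_rot: [0.001, 0.743, 0.67, -0.0]
force: [-0.2, -7.9, -0.2]
width: 9.1
```

```bash
python3 -m handwheel '[0,0,-0.05,0,0,0,-0.1,0,0,0,-0.15,0,0,0,-0.16,0,0,0,-0.16,0]'; python3 -m handwheel '[0,0,-0.05,0,0,0,-0.1,0,0,0,-0.12,0,0,0,-0.12,0]'
```

```text
t: 11.28
eef_pos: [542.8, 124.4, 184.6]
tcp_rot: [0.001, 0.743, 0.67, -0.0]
force: [0.1, -7.7, 0.7]
width: 9.1
t: 11.62
eef_pos: [542.8, 124.4, 181.6]
tcp_rot: [0.001, 0.743, 0.67, -0.0]
force: [-1.1, -8.2, 0.9]
width: 9.2
```

```bash
python3 -m handwheel '[0,0,-0.05,0,0,0,-0.1,0,0,0,-0.12,0,0,0,-0.12,0]'; python3 -m handwheel '[0,0,-0.05,0,0,0,-0.08,0,0,0,-0.08,0]'
```

```text
t: 11.95
eef_pos: [542.9, 124.4, 178.6]
tcp_rot: [0.001, 0.743, 0.67, -0.0]
force: [-0.4, -8.3, -0.1]
width: 9.1
t: 12.2
eef_pos: [542.9, 124.4, 176.6]
tcp_rot: [0.001, 0.743, 0.67, -0.0]
force: [-0.8, -8.8, 2.3]
width: 9.1
```

```bash
python3 -m handwheel '[0,-0.01,-0.04,0,0,-0.01,-0.08,0,0,-0.01,-0.08,0]'; python3 -m handwheel '[0,0,-0.04,0,0,0,-0.08,0,0,0,-0.08,0]'
```

```text
t: 12.45
eef_pos: [543.0, 124.3, 174.9]
tcp_rot: [0.001, 0.743, 0.67, 0.0]
force: [-1.1, -7.1, 1.3]
width: 9.1
t: 12.7
eef_pos: [543.2, 124.3, 173.4]
tcp_rot: [0.002, 0.743, 0.67, 0.0]
force: [-1.8, -8.0, 3.0]
width: 9.0
```

```bash
python3 -m handwheel '[0,0,-0.04,0,0,0,-0.08,0,0,0,-0.08,0]'; python3 -m handwheel '[0,0,-0.04,0,0,0,-0.08,0,0,0,-0.08,0]'
```

```text
t: 12.95
eef_pos: [543.3, 124.3, 171.8]
tcp_rot: [0.002, 0.743, 0.67, 0.0]
force: [-1.7, -8.1, 4.8]
width: 9.4
t: 13.2
eef_pos: [543.5, 124.2, 170.3]
tcp_rot: [0.002, 0.743, 0.67, 0.0]
force: [-2.2, -8.6, 6.7]
width: 9.1
```

```bash
python3 -m handwheel '[0,0,-0.04,0,0,0,-0.08,0,0,0,-0.08,0]'; python3 -m handwheel '[0,0,-0.03,0,0,0,-0.06,0,0,0,-0.06,0]'
```

```text
t: 13.45
eef_pos: [543.6, 124.3, 168.7]
tcp_rot: [0.002, 0.743, 0.67, 0.0]
force: [-2.8, -8.5, 9.0]
width: 8.8
t: 13.7
eef_pos: [543.8, 124.2, 167.7]
tcp_rot: [0.002, 0.743, 0.67, 0.001]
force: [-2.5, -9.0, 10.4]
width: 9.0
```

```bash
python3 - <<'E'
from jaw import *
import pickle
o=state();P=r.camera_params('wrist');im=snap('wrist','w6.png');pickle.dump((o['eef_pos'],P),open('w6.pkl','wb'))
s=snap('scene','s6.png');print(o['ft_torque'])
a=cv2.resize(im[:200,180:380,::-1],(400,400),interpolation=cv2.INTER_CUBIC);b=cv2.resize(s[100:240,230:370,::-1],(400,400),interpolation=cv2.INTER_CUBIC)
cv2.imwrite('pics/m6.png',np.hstack([a,b]))
E
```

```text
t 13.7 eef [543.7724037  124.23845144 167.66666032] jawdeg -5.90 F [-2.51401713 -9.0024676  10.44145213] w 9.0
[-1.25213058  0.72924758  0.07723698]
```

View pics/m6.png

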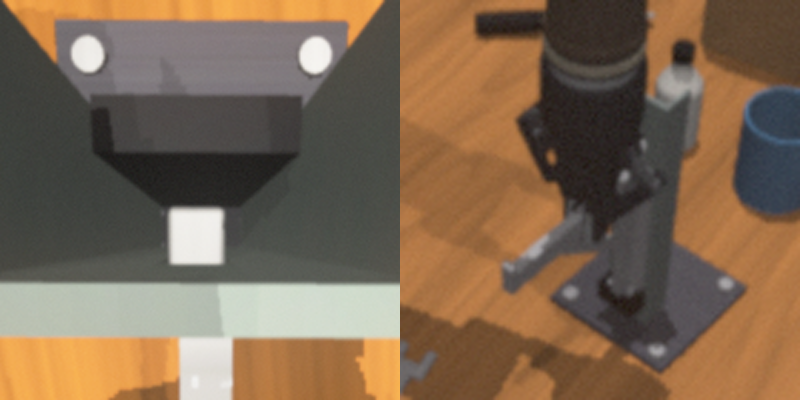

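Picture 9: the wrist now looks over the upright's top edge into the channel. The white catch block shows inside at crop (168–224, 207–265), so it is still pushed in. I carry on pressing gently.

```bash
python3 -m handwheel '[0,0,-0.03,0,0,0,-0.06,0,0,0,-0.06,0]'; python3 -m handwheel '[0,0,-0.03,0,0,0,-0.06,0,0,0,-0.06,0]'
```

```text
t: 14.05
eef_pos: [544.1, 124.1, 167.3]
tcp_rot: [0.002, 0.743, 0.67, 0.001]
force: [-3.8, -10.2, 15.4]
width: 9.4
t: 14.3
eef_pos: [544.4, 124.1, 167.2]
tcp_rot: [0.002, 0.742, 0.67, 0.001]
force: [-6.5, -11.4, 21.6]
width: 8.9
```

```bash
python3 -m handwheel '[-0.05,-0.03,0.06,0,-0.08,-0.05,0.12,0,-0.08,-0.05,0.12,0]';  python3 - <<'E'
from jaw import *
o=state();im=snap('wrist','w7.png');print(o['ft_torque'])
a=cv2.imread('pics/w6.png')[:200,180:380];b=im[:200,180:380,::-1]
cv2.imwrite('pics/m7.png',np.hstack([cv2.resize(x,(400,400),interpolation=cv2.INTER_CUBIC) for x in(a,b)]))
for x in(a,b):
    g=cv2.cvtColor(np.ascontiguousarray(x),cv2.COLOR_BGR2GRAY)[60:170,70:130];print((g[:,32]).tolist()[20:110:2])
E
```

```text
t: 14.55
eef_pos: [542.8, 124.3, 168.0]
tcp_rot: [0.002, 0.743, 0.67, 0.003]
force: [-1.9, -5.5, 8.2]
width: 9.5
t 14.55 eef [542.76396088 124.29654314 167.96873747] jawdeg -5.94 F [-1.88444673 -5.51363333  8.21618459] w 9.5
[-0.78482049  0.29332898  0.01429079]
[34, 35, 37, 32, 35, 36, 37, 38, 38, 39, 41, 58, 167, 230, 240, 239, 239, 238, 238, 238, 238, 238, 237, 237, 236, 233, 145, 90, 89, 88, 95, 163, 186, 186, 185, 187, 185, 184, 185, 184, 185, 185, 184, 183, 203]
[34, 39, 35, 34, 36, 36, 37, 37, 40, 36, 41, 72, 190, 233, 236, 236, 236, 235, 235, 235, 235, 235, 234, 234, 233, 206, 97, 88, 88, 114, 179, 186, 185, 182, 184, 183, 183, 183, 181, 184, 184, 185, 181, 200, 230]
```

View pics/m7.png

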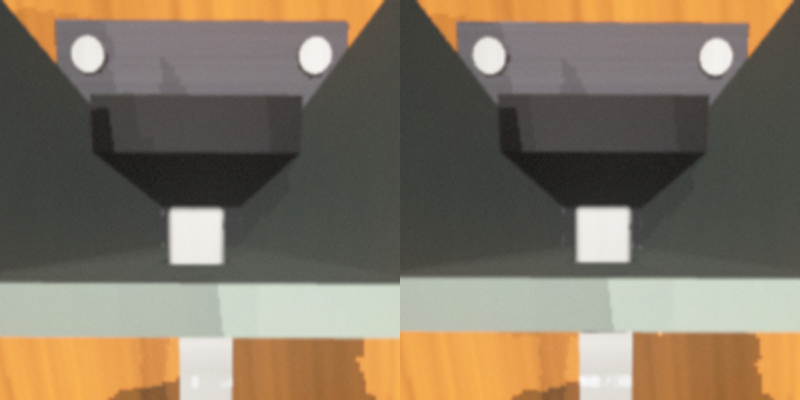

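Picture 10: the catch block's view barely changed between the two, so it doesn't decide anything. I will do a gentle upward pull test, since a locked bracket cannot rise past about 170.

```bash
python3 -m handwheel '[0,0,0.08,0,0,0,0.12,0,0,0,0.12,0,0,0,0.12,0]'; python3 -m handwheel '[0,0,0.04,0,0,0,0.08,0,0,0,0.08,0,0,0,0.08,0]'
```

```text
t: 14.93
eef_pos: [542.3, 124.4, 169.4]
tcp_rot: [0.002, 0.743, 0.67, 0.002]
force: [0.1, -4.4, 6.7]
width: 9.1
t: 15.27
eef_pos: [541.6, 124.5, 169.8]
tcp_rot: [0.001, 0.743, 0.669, 0.002]
force: [3.7, -3.4, 3.5]
width: 8.8
```

```bash
python3 - <<'E'
from jaw import *
import pickle
E0,P=pickle.load(open('w6.pkl','rb'));T=np.array(E0[:2])
y=np.radians(84);d=np.array([np.cos(y),np.sin(y)])
al=lambda v,z:(onz(P,180+196/2,v/2,z)[:2]-T)@d
print('wall top band',al(283,265),al(337,265))
for z in(190,200,206,212,218,225):print(z,'near %.1f far %.1f  w %.1f'%(al(265,z),al(207,z),np.linalg.norm(onz(P,180+84,118,z)-onz(P,180+112,118,z))))
E
```

```text
wall top band 68.66430209312254 64.59055108094056
190 near 66.9 far 77.6  w 10.8
200 near 67.3 far 77.1  w 9.9
206 near 67.5 far 76.8  w 9.4
212 near 67.8 far 76.6  w 8.9
218 near 68.0 far 76.3  w 8.3
225 near 68.3 far 75.9  w 7.7
```

```bash
python3 -m handwheel '[0.05,0,0.06,0,0.08,0,0.12,0,0.08,0,0.12,0,0.08,0,0.12,0]'; python3 -m handwheel '[0,0,0.06,0,0,0,0.12,0,0,0,0.12,0,0,0,0.12,0]'
```

```text
t: 15.6
eef_pos: [541.3, 124.5, 170.3]
tcp_rot: [-0.001, 0.743, 0.669, -0.001]
force: [4.9, -1.9, -6.6]
width: 9.0
t: 15.93
eef_pos: [540.5, 124.5, 171.0]
tcp_rot: [-0.001, 0.743, 0.669, -0.001]
force: [8.4, -0.0, -15.3]
width: 9.1
```

```bash
python3 -m handwheel '[0.05,0,-0.12,0,0.1,0,-0.3,0,0.1,0,-0.3,0]'; python3 - <<'E'
from jaw import *
o=state();P=r.camera_params('wrist');T=o['eef_pos'][:2];im=snap('wrist','w8.png')
y=np.radians(84);d=np.array([np.cos(y),np.sin(y)])
g=cv2.cvtColor(im,cv2.COLOR_RGB2GRAY)
m=cv2.inRange(g,215,255)[:160,240:320];n,l,s,c=cv2.connectedComponentsWithStats(m);print(s[1:][s[1:,4]>40])
print(g[80:175:2,280].tolist())
x,yy,w,h,_=max(s[1:],key=lambda q:q[4])
for v in(yy,yy+h):print(v,(onz(P,280,v,211)[:2]-T)@d)
E
```

```text
t: 16.18
eef_pos: [542.9, 123.8, 167.9]
tcp_rot: [-0.001, 0.742, 0.67, -0.002]
force: [-3.2, -3.9, 7.0]
width: 9.1
t 16.1833 eef [542.92875455 123.78410775 167.92081317] jawdeg -5.87 F [-3.1614068  -3.88994522  7.01905434] w 9.1
[[ 27 104  25  25 611]
 [ 69 140  11  20 157]]
[32, 36, 33, 35, 40, 38, 40, 39, 40, 37, 49, 147, 226, 238, 237, 237, 238, 237, 236, 235, 236, 235, 235, 234, 231, 141, 90, 86, 94, 162, 186, 185, 186, 185, 185, 184, 185, 182, 184, 184, 186, 183, 183, 226, 231, 232, 232, 229]
104 76.47494995889652
129 68.82058907928509
```

The bracket has about 2.5–3 mm of vertical play between the stop at 167.2 and a firm hold-down near 170, where it resists more than 10 N. That fits a locked bracket. I relieve the forces, release it, back off, and look at the catch.

```bash
python3 -m handwheel '[-0.05,-0.02,0.06,0,-0.06,-0.02,0.1,0,-0.06,-0.02,0.1,0]'; python3 -m handwheel '[0,0,0,0,0,0,0,0,0,0,0,0,0,0,0,0,0,0,0,0,0,0,0,0]' 35; python3 -m handwheel '[0,0,0.5,0,0,0,1.3,0,0,0,2.1,0,0,-0.6,3,0,-0.1,-1.4,3,0,-0.15,-1.8,3,0,-0.15,-1.8,3,0,-0.15,-1.8,3,0]'; python3 - <<'E'
from jaw import *
o=state();im=snap('wrist','w9.png');s=snap('scene','s9.png')
a=cv2.resize(im[:200,180:380,::-1],(400,400),interpolation=cv2.INTER_CUBIC);b=cv2.resize(s[100:240,230:370,::-1],(400,400),interpolation=cv2.INTER_CUBIC)
cv2.imwrite('pics/m9.png',np.hstack([a,b]))
E
```

```text
t: 16.48
eef_pos: [541.9, 123.6, 169.9]
tcp_rot: [-0.001, 0.743, 0.67, -0.001]
force: [-0.9, -3.9, 2.1]
width: 9.0
t: 16.98
eef_pos: [542.8, 124.0, 169.9]
tcp_rot: [-0.0, 0.743, 0.67, -0.0]
force: [1.1, -0.2, -0.9]
width: 35.1
t: 17.65
eef_pos: [538.6, 78.6, 244.6]
tcp_rot: [-0.001, 0.743, 0.669, -0.0]
force: [1.3, 0.3, -0.2]
width: 34.8
t 17.65 eef [538.62896707  78.61049587 244.62770833] jawdeg -6.02 F [ 1.34818711  0.26509781 -0.17045043] w 34.8
```

View pics/m9.png

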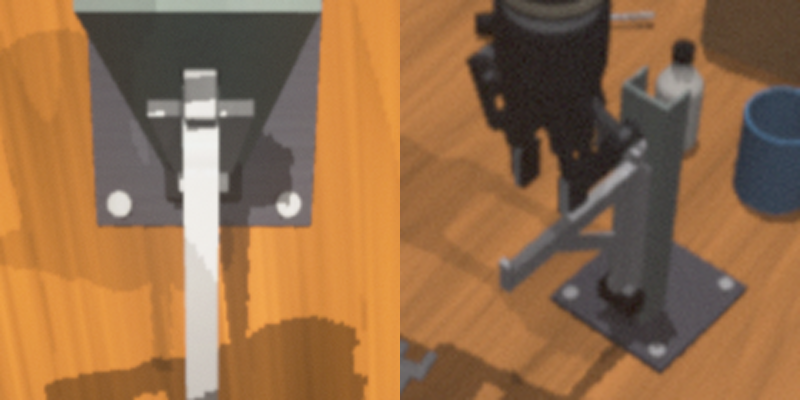

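Picture 11: the catch block (185–217, 70–122) stands out over the plate top (147–254, y≈108) and casts a shadow on it. The bracket hangs level against the wall and the gripper is clear.

```bash
python3 -m handwheel '[0,-0.3,0.5,0,0,-0.3,1,0,0,-0.3,1,0,0,-0.3,1,0,0,-0.3,1,0,0,-0.3,1,0]'; python3 -c "
from bench import r
print(r.hand_in())"
```

```text
t: 18.25
eef_pos: [539.0, 71.4, 269.8]
tcp_rot: [-0.0, 0.743, 0.67, -0.0]
force: [-0.3, 0.6, -0.2]
width: 35.0
the job is handed in; nothing more can be done
None
```

The bracket is hanging by both hooks in the upright's slots, and my checks indicate it is locked. I gripped it by its arm, lifted it out of the rack, pushed it back to the wall and pressed it down while holding it level. Then I let go, backed off and handed in at about 18 s.

**Forces:** I pushed against the wall with at most about 11 N. The press peaked at about 25 N at the hard stop (21.6 N reading plus the 3.5 N weight), right at the stated limit of "too rough" but well below the 55 N failure limit. At that moment there was also about 6 N of sideways force from the arm flexing, which I relieved.

**Locked or not:**
- **Pull test:** the bracket had only about 3 mm of vertical play and resisted a pull of about 12 N.
- **Last picture:** the catch stands out over the plate top, with the bracket level and against the wall.
- **No clear sign:** the view into the channel while I held the bracket looked the same throughout, so it showed neither locked nor unlocked. I never read the catch value directly.

I did not re-measure the other objects. Nothing touched them that I noticed, and the gripper was clear of everything at hand-in.

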